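Set out a printed model's parts for gluing

TASK

Set out the printed model parts for gluing: stand the drum in the middle of the round turntable and lay the collar centred on top of it; stand the cabinet on the turntable straight behind the drum (the side away from the steps), midway between drum and rim; and stand the crate on the steel build plate midway between the A-frame pylon and the dome. Leave everything upright and let go, and do not disturb the tape roll, the jar or the pliers.

Things in the scene. Friction and masses are not known exactly. Their poses are not given: they have to be found in the camera images.
- drum_mid (a point): centre (half-way up) of the drum: a loose, upright, solid yellow printed cylinder, diameter 54, height 40, with a flat white disc in its top. Its z axis points up.
- collar_mid (a point): centre (half-way up) of the collar: a loose, flat-lying yellow printed ring, outer diameter 52, hole diameter 28, height 24. It lies with the hole axis (z) upright; goes flat on top of the drum.
- cabinet_mid (a point): centre (half-way up) of the cabinet: a loose, upright yellow printed box, 34 along its x, 46 along its y, 50 tall, with two round white fan grilles side by side (along its y) on its top and two white doors on its +x face. It may face any way.
- crate_mid (a point): centre (half-way up) of the crate: a loose yellow printed box with a flat white lid, 64 along its x, 44 along its y, 37 tall (the centre lies 18 above its underside), white ribs on its long sides, a small wire handle (look only, 6 out) on its +x end. It may face any way.
- turntable: the round green plate, fixed, diameter 220, top face 12 above the bench, dark dots near its rim. Origin: centre of its underside (bench level). Its x axis points to its front, where white steps stand at the rim (78 to 108 from the centre, 44 wide, up to 30 above the top face). Behind is the -x side; midway between drum and rim is 68.5 from the centre.
- build_plate: the dark steel plate, fixed, 240 (x) by 110 (y), two small tabs at its -x end, top face 4 above the bench. Origin: centre of its underside. Fixed on it: a yellow A-frame pylon with white head (28 by 76, up to 80 above the bench) 88 from the origin towards +x, and a yellow dome with a white strip (diameter 54, up to 45) 88 towards -x. Midway between them is the plate's centre.
- tape: a roll of red tape lying flat, loose, outer diameter 90, height 18; a bystander. Origin at the centre of its underside.
- jar: a closed jar, loose, diameter 56, height 55; a bystander. Origin at the centre of its underside.
- pliers: a pair of pliers with red handles, loose, lying flat crosswise beyond the parts, about 180 long and 15 high; a bystander. Origin on the bench near its middle; its x axis points to the jaws.
Things that resemble listed ones, but are neither listed nor needed, are in the scene too. What is shaped like the part that bears drum_mid but purple or turquoise is not meant. Leave any orange look-alike of the part that bears collar_mid alone.

How it is judged:
At the end, for the whole second after the job is handed in: All upright and at rest: drum on the turntable within 12 mm of its centre; collar on the drum, centred within 8 mm; cabinet on the turntable within 15 mm each way of the point midway between drum and rim, behind the drum; crate on the build plate within 15 mm of its centre (horizontal distance between drum_mid and turntable below 0.012 m and height (world z) of drum_mid between 0.028 and 0.036 m and horizontal distance between collar_mid and drum_mid below 0.008 m and height (world z) of collar_mid between 0.059 and 0.069 m and x of cabinet_mid in the frame of turntable between -0.0835 and -0.0535 m and y of cabinet_mid in the frame of turntable between -0.015 and 0.015 m and height (world z) of cabinet_mid between 0.033 and 0.041 m and horizontal distance between crate_mid and build_plate below 0.015 m and height (world z) of crate_mid between 0.018 and 0.026 m and angle between each of drum_mid, collar_mid, cabinet_mid, crate_mid's own z axis and vertical below 0.12 rad and linear speed of each of drum, collar, cabinet, crate below 0.02 m/s); the robot touches nothing.
It fails at once if the tape roll is pushed more than 20 mm from its place (distance of tape from where it was at the start of the episode above 0.02 m).
It fails at once if the jar is pushed more than 20 mm from its place (distance of jar from where it was at the start of the episode above 0.02 m).
It fails at once if the pliers is pushed more than 20 mm from its place (distance of pliers from where it was at the start of the episode above 0.02 m).
It also fails if it takes over 102 s, if anything falls off the work surface, if the arm or the gripper's body presses on something with over 40 N, if the wrist force passes 120 N, or if a joint passes its speed limit or range.

ROBOT

A 7-joint arm with a two-finger parallel gripper is mounted at the origin on the work surface. World frame = base frame: x ahead of the robot, y to its left, z up, the work surface at z = 0. Lengths are in m, angles in rad, forces in N, time in s.
With the tool pointing down it reaches from about 0.4 to 0.85 m from the base axis. Payload 4.5 kg.
Tool frame: the origin (TCP) lies midway between the tips of the shut fingers; the grasp point (between the pads) lies 19 mm behind it; z points along the fingers, y is the line along which they close (so a half turn about z gives the same grasp; the last joint's range is limited). The gripper opens to 88 mm and grips with 3 to 60 N. Pads are 18 mm wide; open, the fingers measure 123 mm over their backs; the gripper's body (75 mm by 187 mm) begins 45 mm behind the grasp point.
Start: joints at [1.174, 0.689, -0.195, 1.565, 0.157, 0.902, -0.215], TCP at [0.261, -0.568, 0.239] pointing down, gripper open.
Joint ranges: [-3.01, 3.01], [-0.46, 2.08], [-1.47, 1.51], [0.13, 2.56], [-1, 4.14], [0.04, 2.09], [-2.66, 2.66]. Speed limits (rad/s): [2.57, 2.57, 3.14, 3.14, 3.14, 3.14, 3.14].

INTERFACE

Orientations are given as a unit quaternion [x, y, z, w].
In Python, from plant import r gives the robot as it stands. The module is installed in compiled form; this text tells all that it offers.
- The arm moves only by the tool step_arm, never from a script. Its argument "series" is a list of rows, each a list of 7 numbers: the shift along the world's x, y, z in mm, then the turn, a rotation vector about the world's x, y, z in rad, then the closure, from 0 (fully open) to 1 (shut). A call has 1 to 20 rows; each row shifts and turns the commanded pose from where the row before left it; what a row does not reach is not made up. A row lasts 1/10 s, in which the tool goes at most 50 mm and 8.59 degrees, less where a joint would pass 70% of its speed; a pose out of reach is approached as far as the arm can. A call is refused whole if a number of a shift passes 50 or a number of a turn 0.15, either way. A call with a gripper value outside its range is refused whole. The fingers move at their own pace and stop on an object; "force" is the grip in N (left out, the last holds). Time passes only in rows, so rows that do not move let the fingers close. It gives the time, the measured TCP pose, the force, the opening and the grip force at its end, in the units of the state.
- r.get_state(): the state, without advancing time (a new reading comes with each control period).
- r.snapshot(name): name is "scene" or "top"; returns (picture, depth): 400x640x3 uint8, blue, green, red; 400x640 float32, m along the optical axis (not along the pixel's ray), 0 where there is no reading.
- r.get_calibration(name): a dict with "intrinsics" (3x3 intrinsics, pixels), "pose" (4x4, takes a point from camera to world coordinates). Camera axes: x right, y up, looking along -z (the intrinsics and any distortion apply to the point x, -y, -z); pixel columns grow to the right and rows downward; lengths in m; the calibration is good to about 2 mm. A picture is of the moment at which its call begins. get_calibration takes no time and is no camera call.
- r.finish_job(): hands the job in; it is judged then, once.
The state is a dict: "clock": time; "q": joint angles; "qd": joint speeds; "joint_torque": joint torques, N m; "tool_pos": TCP position; "eef_rot": TCP orientation; "contact_force": force on the tool from outside, world axes, zero at the start; "moment": the same for the moment, N m; "opening": opening from 0.0 (shut) to 1.0 (fully open); "finger_force": force on a finger pad.
Only numpy, scipy, OpenCV 4.12 (cv2) and the standard library are available. Lean on these libraries where they do the work, as an engineer would, in place of code of your own. Each camera call takes 0.05 s, during which the arm holds its last target. There are 200 camera calls.

## Working session

There is one attempt and no reset: what is moved stays moved. The work goes in short steps, Python scripts to look and compute and a tool call to move; the robot and the scene stay as the last step left them, time stands still between calls to the robot, and variables do not carry over. Pictures are saved under pics/ and viewed, at most 14 in all, crops included, and the job is handed in when it is done.

Besides the shell and the picture viewer there is one more tool, called after "Emit:" as name(argument=value, ...) on one line, values as JSON. step_arm: Moves the arm, as the interface text tells. Its arguments: {"type":"object","properties":{"series":{"type":"array"},"force":{"type":"number"}},"required":["series"]}

```bash
mkdir -p pics; cat > h.py <<'E'
import numpy as np, cv2
from plant import r
def snap(name, f):
    im,d=r.snapshot(name); np.savez(f'pics/{f}.npz',im=im,d=d); cv2.imwrite(f'pics/{f}.png',im); return im,d
def cloud(name,d):
    c=r.get_calibration(name);K=c['intrinsics'];T=c['pose']
    v,u=np.mgrid[:400,:640]
    P=np.stack([(u-K[0,2])/K[0,0]*d,-(v-K[1,2])/K[1,1]*d,-d],-1)
    return P@T[:3,:3].T+T[:3,3]
E
python3 - <<'E'
from h import *
for n in('scene','top'):
    im,d=snap(n,n+'0'); c=r.get_calibration(n); print({k:np.round(v,3).tolist() for k,v in c.items()})
print(r.get_state())
E
```

```text
{'intrinsics': [[504.973, 0.0, 323.06], [0.0, 504.973, 206.929], [0.0, 0.0, 1.0]], 'pose': [[-0.449, -0.475, 0.757, 1.565], [0.893, -0.244, 0.377, 0.484], [0.006, 0.846, 0.534, 0.724], [0.0, 0.0, 0.0, 1.0]]}
{'intrinsics': [[502.342, 0.0, 322.924], [0.0, 502.342, 192.247], [0.0, 0.0, 1.0]], 'pose': [[0.023, 0.99, -0.137, 0.446], [-1.0, 0.022, -0.008, -0.013], [-0.005, 0.137, 0.991, 1.192], [0.0, 0.0, 0.0, 1.0]]}
{'clock': 0.1, 'q': array([ 1.17376928,  0.68992193, -0.19451671,  1.5662254 ,  0.15733013,
        0.90253783, -0.21505445]), 'qd': array([ 0.00163267, -0.00113201, -0.00094467, -0.00207438, -0.00055129,
        0.00053097, -0.00052322]), 'joint_torque': array([-2.97161081e-03, -5.28503108e+01, -1.27120178e+00, -1.53838366e+01,
       -5.25152602e-02,  2.02398580e-03,  5.51917014e-05]), 'tool_pos': array([ 0.26072363, -0.56738883,  0.23798046]), 'eef_rot': array([ 9.76873180e-01,  2.13817841e-01, -2.55015997e-04, -8.10014541e-04]), 'contact_force': array([ 0.41638026,  0.17062223, -0.54321331]), 'moment': array([-0.02722105, -0.03485275,  0.04875681]), 'finger_force': 0.0, 'opening': 1.0006158267243161}
```

View pics/top0.png

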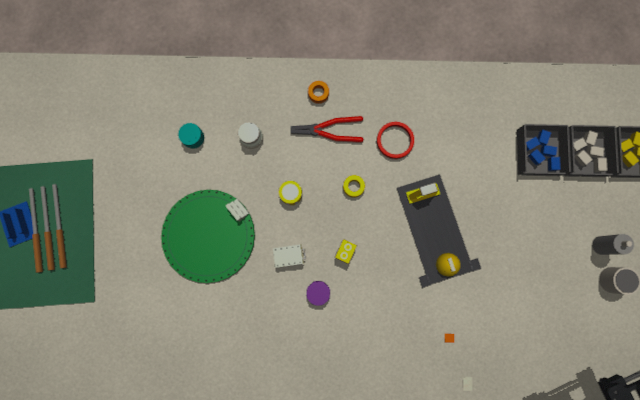

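View pics/scene0.png

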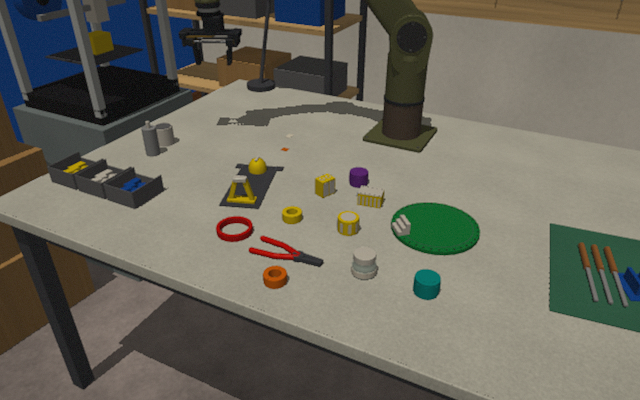

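Top view: the drum is yellow with a white disc at (290,192). Its purple (318,293) and turquoise (190,135) look-alikes are not meant. The collar is the yellow ring at (354,186), not the orange one at (318,91). The crate is at (289,256), the cabinet at (346,251), the turntable at (208,236) with steps at (236,210), and the build plate at (438,232). I'll confirm these in one enlarged crop and measure.

```bash
python3 - <<'E'
from h import *
z=np.load('pics/top0.npz'); im,d=z['im'],z['d']; P=cloud('top',d)
cv2.imwrite('pics/crop1.png',cv2.resize(im[150:300,260:490],None,fx=3.4,fy=3.4,interpolation=cv2.INTER_CUBIC))
def blob(n,box,zlo,zhi):
    u0,v0,u1,v1=box; p=P[v0:v1,u0:u1].reshape(-1,3); p=p[(p[:,2]>zlo)&(p[:,2]<zhi)]
    (c,s,a)=cv2.minAreaRect((p[:,:2]*1000).astype(np.float32)); (cc,rr)=cv2.minEnclosingCircle((p[:,:2]*1000).astype(np.float32))
    print(n,len(p),'zmed',np.median(p[:,2]).round(4),'rect',np.round(c,1),np.round(s,1),round(a,1),'circ',np.round(cc,1),round(rr,1))
blob('drum',(270,172,312,212),.033,.05)
blob('collar',(336,168,372,204),.018,.035)
blob('cabinet',(328,232,364,272),.042,.06)
blob('crate',(264,236,312,276),.030,.046)
blob('dome',(434,248,464,282),.02,.06)
blob('pylon',(400,175,445,208),.02,.09)
blob('pylontop',(400,175,445,208),.07,.09)
blob('steps',(222,194,254,226),.03,.05)
blob('tape',(370,115,420,165),.010,.03)
blob('jar',(230,115,268,152),.045,.07)
blob('pliers',(284,108,368,148),.007,.03)
# colours
hsv=cv2.cvtColor(im,cv2.COLOR_BGR2HSV)
m=(hsv[...,0]>50)&(hsv[...,0]<80)&(hsv[...,1]>150); m[:,:155]=0; m[:,262:]=0
cn=max(cv2.findContours(m.astype(np.uint8),0,2)[0],key=cv2.contourArea)[:,0]
q=P[cn[:,1],cn[:,0]]; pts=q[(q[:,2]>-.01)]; 
print('tt',cv2.minEnclosingCircle((pts[:,:2]*1000).astype(np.float32)),np.median(pts[:,2]))
m=(im.max(2)<75); m[:175]=0;m[290:]=0;m[:,:395]=0;m[:,482:]=0
cn=max(cv2.findContours(m.astype(np.uint8),0,2)[0],key=cv2.contourArea)[:,0]; q=P[cn[:,1],cn[:,0]]
print('plate',cv2.minAreaRect((q[:,:2]*1000).astype(np.float32)),np.median(q[:,2]))
E
```

```text
drum 418 zmed 0.04 rect [604.   74.2] [52.  53.1] 1.5 circ [604.7  74.1] 27.3
collar 271 zmed 0.0234 rect [624.8 -74.6] [49.8 50.3] 88.4 circ [625.2 -74.5] 25.9
cabinet 312 zmed 0.0502 rect [470.7 -56.3] [34.6 45.8] 66.4 circ [471.  -57.5] 27.5
crate 541 zmed 0.0367 rect [457.6  75. ] [44.1 64. ] 9.7 circ [457.4  74.7] 37.5
dome 394 zmed 0.0358 rect [ 447. -295.] [50.1 48.2] 8.4 circ [ 446.7 -294.7] 25.6
pylon 210 zmed 0.074 rect [ 612.2 -236.9] [20.1 61.5] 19.6 circ [ 609.9 -237.8] 30.8
pylontop 147 zmed 0.075 rect [ 612.7 -238.2] [20.1 37.1] 19.9 circ [ 612.4 -238.8] 19.3
steps 150 zmed 0.039 rect [558.5 200.5] [45.4 20. ] 40.6 circ [558.5 200.2] 23.4
tape 426 zmed 0.0171 rect [ 738.8 -171.9] [88.3 88.7] 89.5 circ [ 739.9 -172.8] 45.7
jar 365 zmed 0.0549 rect [739.8 174.1] [49.4 46.8] 5.1 circ [739.  174.5] 25.5
pliers 754 zmed 0.0121 rect [776. -11.] [177.7  74.1] 80.5 circ [764.9  -9.4] 89.7
tt ((500.5349426269531, 265.3700256347656), 108.76388549804688) 0.012171264635600698
plate ((529.1031494140625, -267.179931640625), (238.35177612304688, 144.23239135742188), 19.138273239135742) 0.0035858642185697676
```

View pics/crop1.png

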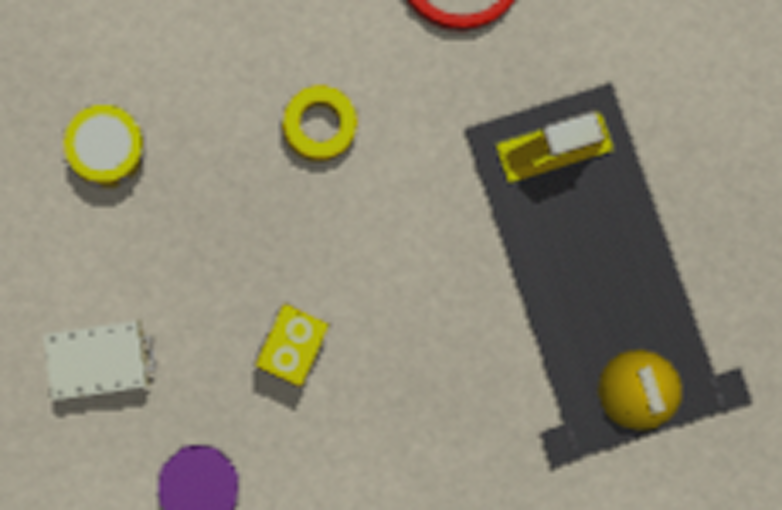

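The crop confirms the choice: drum with white disc (102,145), yellow collar (320,122), crate with lid (96,360), cabinet with two grilles (293,345), and the build plate with pylon (555,145) and dome (640,390).

Results, in mm:

| Item | Position |
|---|---|
| Drum | (604, 74) |
| Collar | (625, -74.5) |
| Cabinet | (471, -56.5) |
| Crate | (457.5, 75) |
| Turntable | (500.5, 265.4), front at -49° |
| Cabinet goal | (455.5, 317) |
| Build plate centre | (529, -267), x at 19° |

I'll do the drum first, with tool y yaw going from -65° to 41°.

Emit:
step_arm(series=[[17,32,0,0,0,0.0925,0],[17,32,0,0,0,0.0925,0],[17,32,0,0,0,0.0925,0],[17,32,0,0,0,0.0925,0],[17,32,0,0,0,0.0925,0],[17,32,0,0,0,0.0925,0],[17,32,0,0,0,0.0925,0],[17,32,0,0,0,0.0925,0],[17,32,0,0,0,0.0925,0],[17,32,0,0,0,0.0925,0],[17,32,0,0,0,0.0925,0],[17,32,0,0,0,0.0925,0],[17,32,0,0,0,0.0925,0],[17,32,0,0,0,0.0925,0],[17,32,0,0,0,0.0925,0],[17,32,0,0,0,0.0925,0],[17,32,0,0,0,0.0925,0],[17,32,0,0,0,0.0925,0],[17,32,0,0,0,0.0925,0],[0,0,0,0,0,0,0]], force=20)

```text
clock: 2.1
tool_pos: [0.5854, 0.0467, 0.2388]
eef_rot: [0.455, 0.89, 0.003, -0.001]
contact_force: [-0.6, 0.5, -0.0]
opening: 1.002
finger_force: 0.0
```

Emit:
step_arm(series=[[9,14,-20,0,0,0,0],[10,13,-20,0,0,0,0],[0,0,-40,0,0,0,0],[0,0,-40,0,0,0,0],[0,0,-40,0,0,0,0],[0,0,-25,0,0,0,0],[0,0,-25,0,0,0,0],[0,0,-21,0,0,0,0],[0,0,0,0,0,0,0],[0,0,0,0,0,0,0.2],[0,0,0,0,0,0,0.5],[0,0,0,0,0,0,0.8],[0,0,0,0,0,0,0.8],[0,0,0,0,0,0,0.8],[0,0,0,0,0,0,0.8]])

```text
clock: 3.6
tool_pos: [0.6043, 0.0677, 0.0089]
eef_rot: [0.459, 0.889, 0.001, 0.001]
contact_force: [0.3, 0.8, 6.0]
opening: 0.608
finger_force: 20.0
```

Emit:
step_arm(series=[[0,0,20,0,0,0,0.8],[0,0,40,0,0,0,0.8],[0,0,40,0,0,0,0.8],[0,0,0,0,0,0,0.8],[0,0,0,0,0,0,0.8]])

```text
clock: 4.1
tool_pos: [0.6029, 0.0665, 0.108]
eef_rot: [0.459, 0.888, -0.0, 0.0]
contact_force: [0.2, -0.5, -1.8]
opening: 0.606
finger_force: 20.0
```

```bash
python3 - <<'E'
from h import *
im,d=snap('top','top1'); s=r.get_state(); print(s['tool_pos'],s['eef_rot'],s['opening'])
cv2.imwrite('pics/c2.png',cv2.resize(im[140:260,220:400],None,fx=4,fy=4))
E
```

```text
[0.60204313 0.06624445 0.10687849] [ 4.58890753e-01  8.88491941e-01 -1.00828973e-03 -5.76149160e-04] 0.6059591060651847
```

View pics/c2.png

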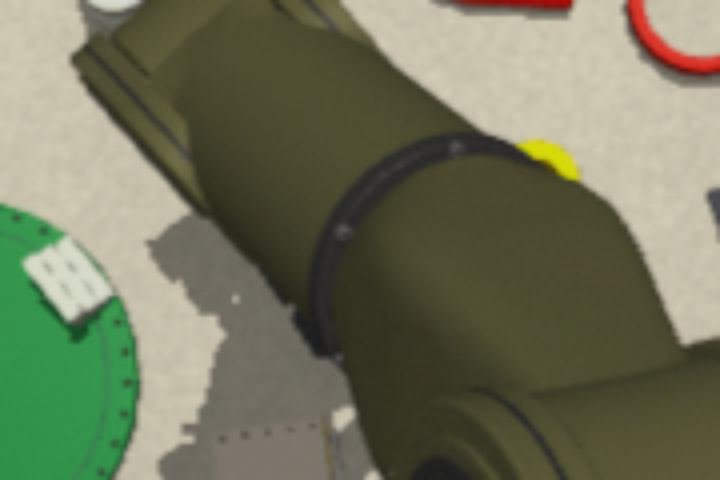

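Emit:
step_arm(series=[[-16,32,0,0,0,0,0.8],[-16,32,0,0,0,0,0.8],[-16,32,0,0,0,0,0.8],[-16,32,0,0,0,0,0.8],[-17,33,0,0,0,0,0.8],[-17,34,0,0,0,0,0.8],[0,0,-20,0,0,0,0.8],[0,0,-20,0,0,0,0.8],[0,0,0,0,0,0,0.8],[0,0,0,0,0,0,0.8]])

```text
clock: 5.15
tool_pos: [0.5041, 0.2612, 0.0665]
eef_rot: [0.459, 0.889, -0.001, -0.001]
contact_force: [0.3, 0.4, -1.3]
opening: 0.607
finger_force: 20.0
```

```bash
python3 - <<'E'
from h import *
im,d=snap('scene','sc1'); s=r.get_state(); print(s['tool_pos'],s['eef_rot'],s['opening'])
cv2.imwrite('pics/c3.png',cv2.resize(im[130:290,330:530],None,fx=3.5,fy=3.5))
E
```

```text
[0.5047787  0.26163874 0.06734645] [ 4.58950531e-01  8.88461590e-01 -5.66478744e-04 -3.02708892e-04] 0.6052413807595545
```

View pics/c3.png

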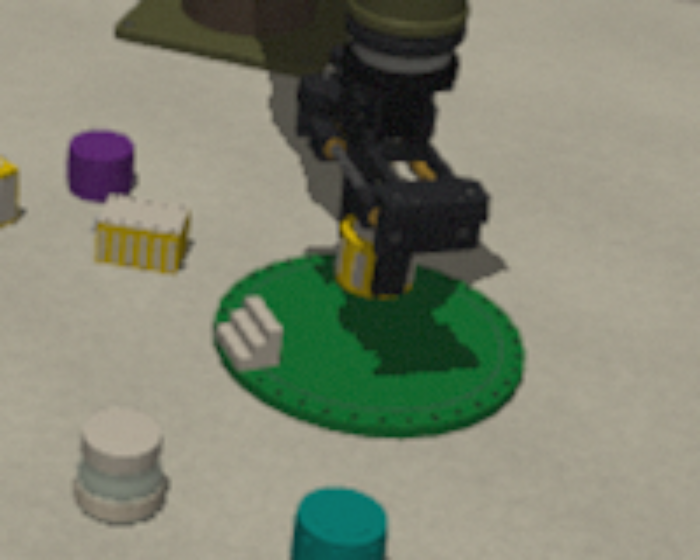

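The drum is held upright at about (375,265) in the crop, above the turntable. Next I lower it and let go.

Emit:
step_arm(series=[[0,0,-20,0,0,0,0.8],[0,0,-15,0,0,0,0.8],[0,0,-8,0,0,0,0.8],[0,0,-3,0,0,0,0.8],[0,0,0,0,0,0,0.8],[0,0,0,0,0,0,0.3],[0,0,0,0,0,0,0.1],[0,0,0,0,0,0,0.1],[0,0,0,0,0,0,0.1],[0,0,20,0,0,0,0.1],[0,0,40,0,0,0,0],[0,0,40,0,0,0,0],[0,0,40,0,0,0,0],[0,0,40,0,0,0,0],[0,0,0,0,0,0,0]])

```text
clock: 6.7
tool_pos: [0.5075, 0.2645, 0.2071]
eef_rot: [0.459, 0.888, 0.005, 0.002]
contact_force: [0.3, 0.1, 0.4]
opening: 1.003
finger_force: 0.0
```

Emit:
step_arm(series=[[12,-34,0,0,0,0,0],[12,-34,0,0,0,0,0],[12,-34,0,0,0,0,0],[12,-34,0,0,0,0,0],[12,-34,0,0,0,0,0],[12,-34,0,0,0,0,0],[12,-34,0,0,0,0,0],[12,-34,0,0,0,0,0],[11,-33,0,0,0,0,0],[11,-33,0,0,0,0,0],[0,0,-40,0,0,0,0],[0,0,-40,0,0,0,0],[0,0,0,0,0,0,0],[0,0,0,0,0,0,0]])

```text
clock: 8.1
tool_pos: [0.6226, -0.0755, 0.1215]
eef_rot: [0.458, 0.889, -0.0, -0.001]
contact_force: [0.4, -0.4, 0.1]
opening: 0.997
finger_force: 0.0
```

```bash
cat >> h.py <<'E'
def blob(P,n,box,zlo,zhi):
    u0,v0,u1,v1=box; p=P[v0:v1,u0:u1].reshape(-1,3); p=p[(p[:,2]>zlo)&(p[:,2]<zhi)]
    f=(p[:,:2]*1000).astype(np.float32); (c,s,a)=cv2.minAreaRect(f); (cc,rr)=cv2.minEnclosingCircle(f)
    print(n,len(p),'zmed',np.median(p[:,2]).round(4),'rect',np.round(c,1),np.round(s,1),round(a,1),'circ',np.round(cc,1),round(rr,1))
E
python3 - <<'E'
from h import *
im,d=snap('top','top2'); P=cloud('top',d); s=r.get_state(); print(s['tool_pos'],s['eef_rot'],s['opening'])
blob(P,'drum',(180,205,232,262),.045,.06)
E
```

```text
[ 0.62377474 -0.07518032  0.12291184] [4.58498915e-01 8.88694595e-01 6.10383108e-04 5.37742730e-04] 1.0000909477276796
drum 454 zmed 0.052 rect [515.7 241.2] [ 53.  109.7] 32.1 circ [524.2 245.9] 56.9
```

```bash
python3 - <<'E'
from h import *
z=np.load('pics/top2.npz'); P=cloud('top',z['d'])
blob(P,'drum',(180,215,225,262),.048,.056)
p=P[215:262,180:225].reshape(-1,3);p=p[abs(p[:,2]-.052)<.004];print(np.median(p,0),p.mean(0),p.min(0),p.max(0))
cv2.imwrite('pics/c4.png',cv2.resize(z['im'][140:300,155:400],None,fx=3.2,fy=3.2))
E
```

```text
drum 416 zmed 0.052 rect [501.  265.7] [52.5 52.4] 56.3 circ [501.2 265.4] 27.2
[0.50131594 0.26566256 0.05200374] [0.5007101  0.26557431 0.05200451] [0.47457124 0.23861049 0.04801441] [0.52690117 0.29177514 0.05590352]
```

View pics/c4.png

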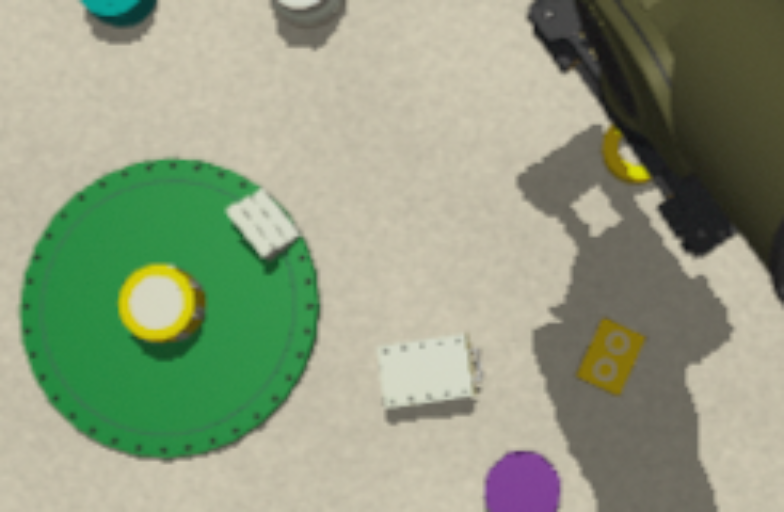

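The drum stands at (501,265.5), which is on the turntable centre. Next the collar.

Emit:
step_arm(series=[[1,1,-25,0,0,0,0],[0,0,-25,0,0,0,0],[0,0,-20,0,0,0,0],[0,0,0,0,0,0,0],[0,0,0,0,0,0,0]])

```text
clock: 8.65
tool_pos: [0.6254, -0.0744, 0.0537]
eef_rot: [0.459, 0.889, 0.001, 0.001]
contact_force: [0.1, 0.9, -0.1]
opening: 1.002
finger_force: 0.0
```

Emit:
step_arm(series=[[0,0,-20,0,0,0,0],[0,0,-18,0,0,0,0],[0,0,-10,0,0,0,0],[0,0,0,0,0,0,0],[0,0,0,0,0,0,0.3],[0,0,0,0,0,0,0.5],[0,0,0,0,0,0,0.8],[0,0,0,0,0,0,0.8],[0,0,0,0,0,0,0.8]])

```text
clock: 9.55
tool_pos: [0.6243, -0.0749, 0.0041]
eef_rot: [0.459, 0.889, 0.0, 0.0]
contact_force: [0.5, -0.3, 2.3]
opening: 0.58
finger_force: 20.0
```

Emit:
step_arm(series=[[0,0,20,0,0,0,0.8],[0,0,40,0,0,0,0.8],[0,0,45,0,0,0,0.8],[-12,34,20,0,0,0,0.8],[-12,34,0,0,0,0,0.8],[-12,34,0,0,0,0,0.8],[-12,34,0,0,0,0,0.8],[-12,34,0,0,0,0,0.8],[-12,34,0,0,0,0,0.8],[-12,34,0,0,0,0,0.8],[-13,34,0,0,0,0,0.8],[-13,34,0,0,0,0,0.8],[-13,34,0,0,0,0,0.8],[0,0,-20,0,0,0,0.8],[0,0,-20,0,0,0,0.8],[0,0,0,0,0,0,0.8],[0,0,0,0,0,0,0.8],[0,0,0,0,0,0,0.8]])

```text
clock: 11.35
tool_pos: [0.5016, 0.2653, 0.0896]
eef_rot: [0.459, 0.888, 0.001, 0.0]
contact_force: [-0.1, 0.1, -0.4]
opening: 0.573
finger_force: 20.0
```

Emit:
step_arm(series=[[0,0,-15,0,0,0,0.8],[0,0,-10,0,0,0,0.8],[0,0,-5,0,0,0,0.8],[0,0,-2,0,0,0,0.8],[0,0,0,0,0,0,0.8],[0,0,0,0,0,0,0.8]])

```text
clock: 11.95
tool_pos: [0.5012, 0.2653, 0.0571]
eef_rot: [0.459, 0.889, 0.0, 0.0]
contact_force: [0.4, -0.4, -0.5]
opening: 0.578
finger_force: 20.0
```

Emit:
step_arm(series=[[0,0,-1,0,0,0,0.8],[0,0,0,0,0,0,0.4],[0,0,0,0,0,0,0.15],[0,0,0,0,0,0,0.1],[0,0,0,0,0,0,0.1],[0,0,15,0,0,0,0.1],[0,0,30,0,0,0,0],[0,0,40,0,0,0,0],[-3,-32,0,0,0,0.054,0],[-3,-32,0,0,0,0.054,0],[-3,-32,0,0,0,0.054,0],[-3,-32,0,0,0,0.054,0],[-3,-32,0,0,0,0.054,0],[-3,-32,0,0,0,0.054,0],[-3,-32,0,0,0,0.054,0],[-3,-32,0,0,0,0.054,0],[-3,-33,0,0,0,0.054,0],[-3,-33,0,0,0,0.054,0],[0,0,0,0,0,0,0],[0,0,0,0,0,0,0]])

```text
clock: 13.95
tool_pos: [0.471, -0.0575, 0.1407]
eef_rot: [0.206, 0.978, 0.0, 0.0]
contact_force: [-0.3, 0.3, 0.5]
opening: 0.997
finger_force: 0.0
```

```bash
python3 - <<'E'
from h import *
im,d=snap('top','top3'); P=cloud('top',d); s=r.get_state(); print(s['tool_pos'],s['eef_rot'],s['opening'])
blob(P,'collar',(175,205,232,262),.070,.082)
blob(P,'jar',(230,115,268,152),.045,.07)
E
```

```text
[ 0.4713371  -0.0562405   0.14093836] [2.05301884e-01 9.78698480e-01 5.79076342e-04 2.95183254e-04] 1.001817526020308
collar 314 zmed 0.0754 rect [500.6 264.4] [49.1 51.7] 1.4 circ [499.9 264.5] 26.3
jar 362 zmed 0.0544 rect [739.5 174.1] [47.8 48.7] 17.5 circ [739.4 174.5] 25.0
```

Collar is on the drum at (500.5,264.5), within about 1 mm. Next the cabinet.

Emit:
step_arm(series=[[0,0,-35,0,0,0,0],[0,0,-35,0,0,0,0],[0,0,-25,0,0,0,0],[0,0,-20,0,0,0,0],[0,0,-10,0,0,0,0],[0,0,0,0,0,0,0],[0,0,0,0,0,0,0.3],[0,0,0,0,0,0,0.6],[0,0,0,0,0,0,0.9],[0,0,0,0,0,0,0.9],[0,0,0,0,0,0,0.9],[0,0,0,0,0,0,0.9]])

```text
clock: 15.2
tool_pos: [0.4711, -0.0571, 0.0159]
eef_rot: [0.205, 0.979, 0.0, 0.0]
contact_force: [0.1, 0.1, 0.5]
opening: 0.476
finger_force: 0.0
```

Emit:
step_arm(series=[[0,0,0,0,0,0,0.9],[0,0,0,0,0,0,0.9],[0,0,0,0,0,0,0.9],[0,0,0,0,0,0,0.9]])

```text
clock: 15.6
tool_pos: [0.4711, -0.0569, 0.0158]
eef_rot: [0.205, 0.979, 0.0, 0.0]
contact_force: [-0.8, -0.5, 2.5]
opening: 0.384
finger_force: 20.0
```

Emit:
step_arm(series=[[0,0,20,0,0,0,0.9],[0,0,40,0,0,0,0.9],[0,0,45,0,0,0,0.9],[0,0,30,0,0,0,0.9],[-1,34,0,0,0,-0.04,0.9],[-1,34,0,0,0,-0.04,0.9],[-1,34,0,0,0,-0.04,0.9],[-1,34,0,0,0,-0.04,0.9],[-1,34,0,0,0,-0.04,0.9],[-1,34,0,0,0,-0.04,0.9],[-2,34,0,0,0,-0.04,0.9],[-2,34,0,0,0,-0.04,0.9],[-2,34,0,0,0,-0.04,0.9],[-2,34,0,0,0,-0.04,0.9],[-2,34,0,0,0,-0.04,0.9],[0,0,0,0,0,0,0.9],[0,0,0,0,0,0,0.9]])

```text
clock: 17.3
tool_pos: [0.4544, 0.3172, 0.1504]
eef_rot: [0.413, 0.911, -0.001, -0.0]
contact_force: [-0.1, -0.6, -1.0]
opening: 0.387
finger_force: 20.0
```

Emit:
step_arm(series=[[1,0,-35,0,0,0,0.9],[0,0,-35,0,0,0,0.9],[0,0,-25,0,0,0,0.9],[0,0,-15,0,0,0,0.9],[0,0,-8,0,0,0,0.9],[0,0,-4,0,0,0,0.9],[0,0,0,0,0,0,0.9],[0,0,0,0,0,0,0.9]])

```text
clock: 18.1
tool_pos: [0.4565, 0.3171, 0.0295]
eef_rot: [0.414, 0.91, 0.001, 0.0]
contact_force: [0.4, -0.1, -0.9]
opening: 0.385
finger_force: 20.0
```

Emit:
step_arm(series=[[0,0,-1,0,0,0,0.9],[0,0,0,0,0,0,0.7],[0,0,0,0,0,0,0.4],[0,0,0,0,0,0,0.3],[0,0,0,0,0,0,0.3],[0,0,0,0,0,0,0.3],[0,0,15,0,0,0,0.3],[0,0,35,0,0,0,0.2],[0,0,45,0,0,0,0],[0,0,40,0,0,0,0],[0,-34,0,0,0,-0.08,0],[0,-34,0,0,0,-0.08,0],[0,-34,0,0,0,-0.08,0],[0,-35,0,0,0,-0.08,0],[0,-35,0,0,0,-0.08,0],[0,-35,0,0,0,-0.08,0],[0,-35,0,0,0,-0.07,0],[0,0,0,0,0,0,0],[0,0,0,0,0,0,0]])

```text
clock: 20.0
tool_pos: [0.4562, 0.0747, 0.1629]
eef_rot: [0.646, 0.763, 0.0, 0.0]
contact_force: [0.2, -0.3, 0.6]
opening: 0.994
finger_force: 0.0
```

```bash
python3 - <<'E'
from h import *
im,d=snap('top','top4'); P=cloud('top',d); s=r.get_state(); print(s['tool_pos'],s['eef_rot'],s['opening'])
blob(P,'collar',(175,205,232,262),.070,.082)
blob(P,'cabinet',(160,220,225,290),.057,.067)
cv2.imwrite('pics/c5.png',cv2.resize(im[100:300,155:475],None,fx=2.5,fy=2.5))
E
```

```text
[0.45630038 0.0759442  0.16290441] [ 6.45102741e-01  7.64095527e-01  6.89331650e-04 -6.39122932e-05] 1.0000259272563303
collar 313 zmed 0.0757 rect [500.5 264.4] [49.2 51.3] 2.7 circ [500.2 264.5] 26.1
cabinet 356 zmed 0.0618 rect [475.3 287.1] [ 39.8 117.8] 38.5 circ [479.7 291.4] 59.5
```

View pics/c5.png

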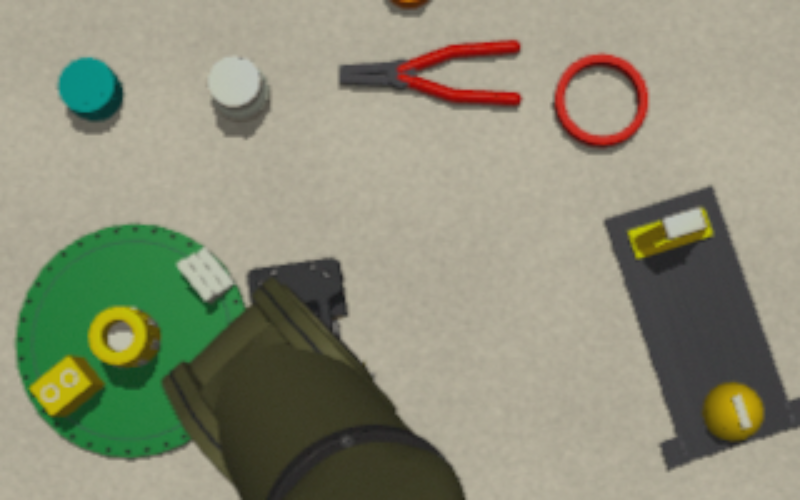

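The turntable group looks right: the collar is on the drum at (120,337) and the cabinet is behind at (67,385), opposite the steps at (205,275). Next the crate.

Emit:
step_arm(series=[[1,0,-40,0,0,0,0],[0,0,-40,0,0,0,0],[0,0,-35,0,0,0,0],[0,0,-20,0,0,0,0],[0,0,-13,0,0,0,0],[0,0,-6,0,0,0,0],[0,0,0,0,0,0,0],[0,0,0,0,0,0,0.3],[0,0,0,0,0,0,0.6],[0,0,0,0,0,0,0.8],[0,0,0,0,0,0,0.8],[0,0,0,0,0,0,0.8],[0,0,0,0,0,0,0.8],[0,0,0,0,0,0,0.8]])

```text
clock: 21.45
tool_pos: [0.4579, 0.0752, 0.0095]
eef_rot: [0.645, 0.764, -0.0, -0.0]
contact_force: [-0.3, -0.8, 3.2]
opening: 0.499
finger_force: 20.0
```

Emit:
step_arm(series=[[0,0,20,0,0,0,0.8],[0,0,40,0,0,0,0.8],[0,0,40,0,0,0,0.8],[0,0,40,0,0,0,0.8],[6,-31,0,0,0,-0.128,0.8],[6,-31,0,0,0,-0.128,0.8],[6,-31,0,0,0,-0.128,0.8],[6,-31,0,0,0,-0.128,0.8],[6,-31,0,0,0,-0.128,0.8],[6,-31,0,0,0,-0.128,0.8],[7,-31,0,0,0,-0.128,0.8],[7,-31,0,0,0,-0.128,0.8],[7,-31,0,0,0,-0.128,0.8],[7,-31,0,0,0,-0.128,0.8],[7,-32,0,0,0,-0.127,0.8],[0,0,0,0,0,0,0.8],[0,0,0,0,0,0,0.8]])

```text
clock: 23.15
tool_pos: [0.528, -0.2671, 0.1488]
eef_rot: [0.986, 0.165, -0.001, -0.001]
contact_force: [0.5, 1.0, -1.1]
opening: 0.494
finger_force: 20.0
```

Emit:
step_arm(series=[[1,0,-40,0,0,0,0.8],[0,0,-40,0,0,0,0.8],[0,0,-25,0,0,0,0.8],[0,0,-15,0,0,0,0.8],[0,0,-8,0,0,0,0.8],[0,0,-4,0,0,0,0.8],[0,0,0,0,0,0,0.8],[0,0,0,0,0,0,0.8]])

```text
clock: 23.95
tool_pos: [0.5306, -0.2671, 0.0184]
eef_rot: [0.986, 0.165, 0.001, -0.0]
contact_force: [0.3, 0.6, 0.2]
opening: 0.505
finger_force: 20.0
```

Remaining drop is about 5 mm. I'll lower, release and withdraw to the start side.

Emit:
step_arm(series=[[0,0,-3,0,0,0,0.8],[0,0,-1,0,0,0,0.8],[0,0,0,0,0,0,0.8],[0,0,0,0,0,0,0.5],[0,0,0,0,0,0,0.2],[0,0,0,0,0,0,0.2],[0,0,0,0,0,0,0.2],[0,0,15,0,0,0,0.2],[0,0,40,0,0,0,0],[0,0,40,0,0,0,0],[0,0,45,0,0,0,0],[-25,-30,20,0,0,0,0],[-25,-30,0,0,0,0,0],[-25,-30,0,0,0,0,0],[-25,-30,0,0,0,0,0],[-25,-30,0,0,0,0,0],[-25,-30,0,0,0,0,0],[-25,-30,0,0,0,0,0],[-25,-30,0,0,0,0,0],[0,0,0,0,0,0,0]])

```text
clock: 25.95
tool_pos: [0.3231, -0.5126, 0.1741]
eef_rot: [0.987, 0.16, -0.002, 0.001]
contact_force: [0.4, -0.2, 0.5]
opening: 1.004
finger_force: 0.0
```

```bash
python3 - <<'E'
from h import *
im,d=snap('top','top5'); P=cloud('top',d); s=r.get_state(); print(s['tool_pos'],s['qd'].round(3))
Q=P.copy(); xy=Q[...,:2]*1000
def near(n,c,rad,z0,z1):
    m=(np.hypot(*(xy-np.array(c)).transpose(2,0,1))<rad)&(Q[...,2]>z0)&(Q[...,2]<z1)
    f=xy[m].astype(np.float32); print(n,len(f),np.median(Q[...,2][m]).round(4),cv2.minAreaRect(f))
near('cabinet',(455.5,317),38,.057,.067)
near('collar',(501,265),34,.070,.080)
near('crate',(529,-267),48,.033,.046)
near('tape',(739.5,-172),55,.01,.03); near('jar',(739.5,174),40,.045,.06)
cv2.imwrite('pics/c6.png',cv2.resize(im[100:300,155:490],None,fx=2.3,fy=2.3))
E
```

```text
[ 0.32637609 -0.50960511  0.17408649] [-0.061 -0.005 -0.068  0.024 -0.021 -0.012 -0.012]
cabinet 314 0.062 ((454.9391784667969, 316.73455810546875), (34.6047248840332, 46.51762390136719), 41.47749710083008)
collar 302 0.0756 ((500.6325378417969, 264.33941650390625), (49.091060638427734, 51.3540153503418), 1.9245023727416992)
crate 552 0.0406 ((528.3140869140625, -266.1463317871094), (64.0796890258789, 45.40645217895508), 18.4309024810791)
tape 422 0.0171 ((739.5328979492188, -172.73080444335938), (88.43647003173828, 88.46267700195312), 10.082529067993164)
jar 356 0.0546 ((739.6163330078125, 174.32723999023438), (48.02732849121094, 48.37447738647461), 64.8256607055664)
```

View pics/c6.png

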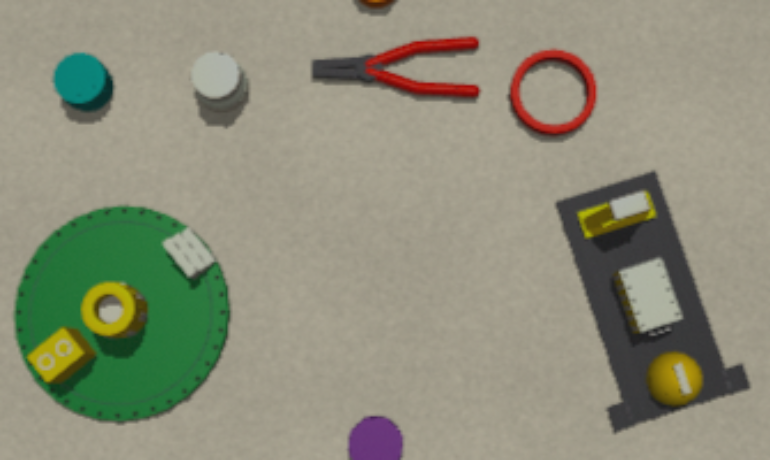

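All parts are placed: collar on drum (110,310), cabinet (60,355), and crate midway on the plate (650,297). The tape, jar and pliers have not moved.

```bash
python3 -c "
from plant import r
print(r.finish_job())"
```

```text
the job is handed in; nothing more can be done
None
```

I handed the job in at about 26 s: by the last camera check the drum, collar, cabinet and crate were all upright within about 2 mm of their places, the tape, jar and pliers had not moved, and the arm was clear; no verdict was shown.

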